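# Load the lantern panes into the curing table

### The job

Load every glass lantern pane lying on the bench into the curing table, one to a station: slide it along the pad under the sprung clip at the open front until it is fully home and the clip has snapped down behind it, then index the dial to the next click, which takes that pane under the amber hood and brings round an empty station. When all the panes are clipped in under the hood and the dial rests in a click, push the lamp switch right over to on. Leave the other things on the bench where they are.

Things in the scene. Friction and masses are not known exactly. Their poses are not given: they have to be found in the camera images.
- cure_table: fixed grey drum with the turning dial on it. All sizes in mm. Origin: on the dial's axis at bench height; -x is the front (loading) side, red mark; y left. An amber clear hood, lamp head on top, is fixed over the rest: all with x above -27 and y within +-196, roof from 108 to 112 above the bench, lamp top 160 (x 145 to 195). Only the front of the dial is open
- dial (a joint): turn of the dial (aluminium disc, radius 175, upper face 44 above the bench, steel hub radius 30, 26 tall), rad, growing anticlockwise from above: front goes to the right (-y). It turns freely on and on either way; detents at every multiple of 1.571 pull it in from either side (up to 5 N at a knob in between). Starts in the detent at 0
- knob0 (a point): top centre of one of four upright round black index knobs, 18 in diameter, 38 tall on the dial face, 150 from the axis, a quarter turn apart, halfway between stations. At dial 0 this one is front left, others rear left, rear right and front right: in every detent one is front left, one front right, clear of the hood. Front left round to front right is one click
- station0: station 0, at the front at dial 0.000 (plus any full turns). Origin on the dial face, 92 from the axis, under the centre of a pane fully home; -x outward, z up. Rubber pad 30 wide, 6 thick, x -100 to +42. The pane lies on it, long side along x, inner end on a stop at x +30 (14 high), between two brass guide pins (8 across, 14 high, x +20, y +-29; 2 clear each side)
- station1: station 1, at the front at dial 1.571 (plus any full turns). Like station0 in its own frame
- station2: station 2, at the front at dial 3.142 (plus any full turns). Like station0 in its own frame
- station3: station 3, at the front at dial 4.712 (plus any full turns). Like station0 in its own frame
- clip0 (a joint): lift of station 0's sprung clip, rad: 0 down, 0.09 riding on a pane, 0 again once snapped down behind it. Hinge at x +36, 18 over the dial face; two tines 8 wide at y +-14 reach out over the pane to round brass nibs (x -32 to -39, down to 8 over the face; 2 play behind the pane), then toes sloping up to x -57, 18 over the face. A pane slid level on the pad lifts it with 2 to 10 N
- clip1 (a joint): lift of station 1's sprung clip, rad: 0 down, 0.09 riding on a pane, 0 again once snapped down behind it. Like clip0
- clip2 (a joint): lift of station 2's sprung clip, rad: 0 down, 0.09 riding on a pane, 0 again once snapped down behind it. Like clip0
- clip3 (a joint): lift of station 3's sprung clip, rad: 0 down, 0.09 riding on a pane, 0 again once snapped down behind it. Like clip0
- pane_red: red glass lantern pane, 60 long (x) x 46 wide (y) x 8 thick, 55 g, lying flat on the bench at the start; origin at the centre of its underside. Both faces and both ends are alike. May be absent
- pane_green: green glass lantern pane, 60 long (x) x 46 wide (y) x 8 thick, 55 g, lying flat on the bench at the start; origin at the centre of its underside. Both faces and both ends are alike. May be absent
- pane_amber: amber glass lantern pane, 60 long (x) x 46 wide (y) x 8 thick, 55 g, lying flat on the bench at the start; origin at the centre of its underside. Both faces and both ends are alike. May be absent
- pane_blue: blue glass lantern pane, 60 long (x) x 46 wide (y) x 8 thick, 55 g, lying flat on the bench at the start; origin at the centre of its underside. Both faces and both ends are alike. May be absent
- lamp_switch (a joint): lamp switch lever, rad: 0 off (leaning to the front), 1 on (leaning to the rear); stays where it is left, moves with under 2 N at the ball
- lamp_switch_tip (a point): centre of the red ball (26 in diameter) at the end of the switch lever; the lever is 70 long, hinged 22 above the bench on a small grey box on the right of the table, and swings 0.5 rad either side of upright about the table's y axis: off towards -x of the table, on towards +x
- smokestack: copper model smokestack, 140 tall, 68 across its foot; origin at its underside; leave alone
- lighthouse: white lighthouse model with a red lantern roof, 214 tall, 90 across its foot; origin at its underside; leave alone
- rasp: steel rasp with a wooden handle, 290 long, lying flat; origin at its underside; leave alone
- granite: smooth grey granite weight, 75 x 75 x 45; origin at its underside; leave alone
- varnish: amber varnish jar, 60 across, 85 tall; origin at its underside; leave alone
- brush: paint brush lying flat; origin at its underside; leave alone
There are look-alikes about, which are no part of the job. Of the things that look like the pane_red, take the one that is farthest to the robot's right at the start.

How it is judged:
On the way, in this order (a step that is already met when the one before it is completed fails the run):
1. every pane is clipped fully home in a station of its own, under the hood, with the dial at rest in a detent (((x of pane_red in the frame of station0 between -0.005 and 0.003 m and y of pane_red in the frame of station0 between -0.005 and 0.005 m and z of pane_red in the frame of station0 between 0.003 and 0.009 m and angle between the x axis of pane_red and the x axis of station0, either way round below 0.12 rad and value of joint clip0 below 0.025 rad) or (x of pane_red in the frame of station1 between -0.005 and 0.003 m and y of pane_red in the frame of station1 between -0.005 and 0.005 m and z of pane_red in the frame of station1 between 0.003 and 0.009 m and angle between the x axis of pane_red and the x axis of station1, either way round below 0.12 rad and value of joint clip1 below 0.025 rad) or (x of pane_red in the frame of station2 between -0.005 and 0.003 m and y of pane_red in the frame of station2 between -0.005 and 0.005 m and z of pane_red in the frame of station2 between 0.003 and 0.009 m and angle between the x axis of pane_red and the x axis of station2, either way round below 0.12 rad and value of joint clip2 below 0.025 rad) or (x of pane_red in the frame of station3 between -0.005 and 0.003 m and y of pane_red in the frame of station3 between -0.005 and 0.005 m and z of pane_red in the frame of station3 between 0.003 and 0.009 m and angle between the x axis of pane_red and the x axis of station3, either way round below 0.12 rad and value of joint clip3 below 0.025 rad)) and ((x of pane_green in the frame of station0 between -0.005 and 0.003 m and y of pane_green in the frame of station0 between -0.005 and 0.005 m and z of pane_green in the frame of station0 between 0.003 and 0.009 m and angle between the x axis of pane_green and the x axis of station0, either way round below 0.12 rad and value of joint clip0 below 0.025 rad) or (x of pane_green in the frame of station1 between -0.005 and 0.003 m and y of pane_green in the frame of station1 between -0.005 and 0.005 m and z of pane_green in the frame of station1 between 0.003 and 0.009 m and angle between the x axis of pane_green and the x axis of station1, either way round below 0.12 rad and value of joint clip1 below 0.025 rad) or (x of pane_green in the frame of station2 between -0.005 and 0.003 m and y of pane_green in the frame of station2 between -0.005 and 0.005 m and z of pane_green in the frame of station2 between 0.003 and 0.009 m and angle between the x axis of pane_green and the x axis of station2, either way round below 0.12 rad and value of joint clip2 below 0.025 rad) or (x of pane_green in the frame of station3 between -0.005 and 0.003 m and y of pane_green in the frame of station3 between -0.005 and 0.005 m and z of pane_green in the frame of station3 between 0.003 and 0.009 m and angle between the x axis of pane_green and the x axis of station3, either way round below 0.12 rad and value of joint clip3 below 0.025 rad)) and ((x of pane_amber in the frame of station0 between -0.005 and 0.003 m and y of pane_amber in the frame of station0 between -0.005 and 0.005 m and z of pane_amber in the frame of station0 between 0.003 and 0.009 m and angle between the x axis of pane_amber and the x axis of station0, either way round below 0.12 rad and value of joint clip0 below 0.025 rad) or (x of pane_amber in the frame of station1 between -0.005 and 0.003 m and y of pane_amber in the frame of station1 between -0.005 and 0.005 m and z of pane_amber in the frame of station1 between 0.003 and 0.009 m and angle between the x axis of pane_amber and the x axis of station1, either way round below 0.12 rad and value of joint clip1 below 0.025 rad) or (x of pane_amber in the frame of station2 between -0.005 and 0.003 m and y of pane_amber in the frame of station2 between -0.005 and 0.005 m and z of pane_amber in the frame of station2 between 0.003 and 0.009 m and angle between the x axis of pane_amber and the x axis of station2, either way round below 0.12 rad and value of joint clip2 below 0.025 rad) or (x of pane_amber in the frame of station3 between -0.005 and 0.003 m and y of pane_amber in the frame of station3 between -0.005 and 0.005 m and z of pane_amber in the frame of station3 between 0.003 and 0.009 m and angle between the x axis of pane_amber and the x axis of station3, either way round below 0.12 rad and value of joint clip3 below 0.025 rad)) and ((x of pane_blue in the frame of station0 between -0.005 and 0.003 m and y of pane_blue in the frame of station0 between -0.005 and 0.005 m and z of pane_blue in the frame of station0 between 0.003 and 0.009 m and angle between the x axis of pane_blue and the x axis of station0, either way round below 0.12 rad and value of joint clip0 below 0.025 rad) or (x of pane_blue in the frame of station1 between -0.005 and 0.003 m and y of pane_blue in the frame of station1 between -0.005 and 0.005 m and z of pane_blue in the frame of station1 between 0.003 and 0.009 m and angle between the x axis of pane_blue and the x axis of station1, either way round below 0.12 rad and value of joint clip1 below 0.025 rad) or (x of pane_blue in the frame of station2 between -0.005 and 0.003 m and y of pane_blue in the frame of station2 between -0.005 and 0.005 m and z of pane_blue in the frame of station2 between 0.003 and 0.009 m and angle between the x axis of pane_blue and the x axis of station2, either way round below 0.12 rad and value of joint clip2 below 0.025 rad) or (x of pane_blue in the frame of station3 between -0.005 and 0.003 m and y of pane_blue in the frame of station3 between -0.005 and 0.005 m and z of pane_blue in the frame of station3 between 0.003 and 0.009 m and angle between the x axis of pane_blue and the x axis of station3, either way round below 0.12 rad and value of joint clip3 below 0.025 rad)) and x of each of pane_red, pane_green, pane_amber, pane_blue in the frame of cure_table above -0.03 m and (angle between the x axis of station0 and the x axis of cure_table, either way round below 0.07 rad or angle between the x axis of station0 and the y axis of cure_table, either way round below 0.07 rad) and velocity of joint dial between -0.05 and 0.05 rad/s), for 0.3 s.
2. the lamp switch is on (value of joint lamp_switch above 0.85 rad), for 0.2 s.
At the end, for the whole second after the job is handed in: Each pane is home in a station (-5/+3 mm along the slide, 5 mm sideways, 0.12 rad, flat on the pad), its clip down (below 0.025 rad), and under the hood (centre past x -30 mm of the table); dial at rest within 0.07 rad of a detent; lamp switch past 0.85 rad, thrown last (all of step 1 and value of joint lamp_switch above 0.85 rad); the robot touches nothing.
It fails at once if one of the other things on the bench is shifted more than 40 mm (distance of any of smokestack, lighthouse, rasp, granite, varnish, brush from where it was at the start of the episode above 0.04 m).
It fails at once if the smokestack, lighthouse or varnish jar is tipped over (angle between any of smokestack, lighthouse, varnish's own z axis and vertical above 0.5 rad).
Of pane_red, pane_green, pane_amber, pane_blue only 2 to 3 are there at a start; the rules pass over those that are not, and their reading is None.
At some moment in a run one of pane_red, pane_green, pane_amber, pane_blue may be knocked a few centimetres aside while the robot is not near it.
Once in a run the grip may slacken for a moment while it holds something.
It also fails if it takes over 210 s, if anything falls off the work surface, if the arm or the gripper's body presses on something with over 40 N, if the wrist force passes 120 N, or if a joint passes its speed limit or range.

### The arm

A 7-joint arm with a two-finger parallel gripper is mounted at the origin on the work surface. World frame = base frame: x ahead of the robot, y to its left, z up, the work surface at z = 0. Lengths are in m, angles in rad, forces in N, time in s.
With the tool pointing down it reaches from about 0.425 to 0.875 m from the base axis. Payload 4.7 kg.
Tool frame: the origin (TCP) lies midway between the tips of the shut fingers; the grasp point (between the pads) lies 19 mm behind it; z points along the fingers, y is the direction in which the jaws open and shut (so a half turn about z gives the same grasp; the last joint's range is limited). The gripper opens to 87 mm and grips with 3 to 60 N. Pads are 19 mm wide; open, the fingers measure 117 mm over their backs; the gripper's body (75 mm by 190 mm) begins 51 mm behind the grasp point.
Start: joints at [1.174, 0.321, -0.07, 1.45, 0.023, 1.371, -0.057], TCP at [0.26, -0.596, 0.223] pointing down, gripper open.
Joint ranges: [-2.86, 2.86], [-0.3, 2.09], [-1.38, 1.24], [0.06, 2.45], [-1.56, 4.7], [0.09, 2.05], [-2.69, 2.69]. Speed limits (rad/s): [2.57, 2.57, 3.14, 3.14, 3.14, 3.14, 3.14].

### API

Orientations are given as a rotation vector (axis times angle).
In Python, from bench import get_state, eyes, job gives the robot as it stands. The module is installed in compiled form; this text tells all that it offers.
- The arm moves only by the shell command python3 -m jog 'ROWS' [FORCE]. ROWS is JSON, a list that holds one entry, the list of rows, each a list of 5 numbers: the opening, from 0 (shut) to 1 (fully open), then the shift along the tool's x, y, z in units of 40 mm (1.0 is 40 mm), then the turn about the tool's z in units of 5 degrees (1.0 is 5 degrees). In form: [[[jaw, dx, dy, dz, turn], ...]]. A call has 1 to 10 rows; each row shifts and turns the commanded pose from where the row before left it, along the tool's axes as they then stand; what a row does not reach is not made up. A row lasts 1/8 s, in which the tool goes at most 62.5 mm and 10.7 degrees, less where a joint would pass 70% of its speed; a pose out of reach is approached as far as the arm can. A call is refused whole if a number of a shift passes 1 or a number of a turn 1, either way. A call with a gripper value outside its range is refused whole. The fingers move at their own pace and stop on an object; FORCE is the grip in N (left out, the last holds). Time passes only in rows, so rows that do not move let the fingers close. It gives the time, the measured TCP pose, the force and the opening at its end, in the units of the state.
- get_state(): the state, without advancing time (a new reading comes with each control period).
- eyes.get_image(name): name is "scene" or "top" or "wrist"; returns (picture, depth): 480x640x3 uint8, red, green, blue; 480x640 float32, m along the optical axis (not along the pixel's ray), 0 where there is no reading.
- eyes.camera_params(name): a dict with "camera_matrix" (3x3 intrinsics, pixels), "pose" (4x4, takes a point from camera to world coordinates); the wrist camera has in their place "mount" (4x4, takes a point from camera to tool coordinates, whose origin is the TCP and whose axes are the flange's). Camera axes: x right, y down, z forward; pixel columns grow to the right and rows downward; lengths in m; the calibration is good to about 2 mm. A picture is of the moment at which its call begins: read the wrist's pose just before it. camera_params takes no time and is no camera call.
- job.close_job(): hands the job in, once; it reports no verdict.
The state is a dict: "time": time; "joint_positions": joint angles; "qd": joint speeds; "joint_torque": joint torques, N m; "position": TCP position; "tool_rot": TCP orientation; "ft_force": force on the tool from outside, world axes, zero at the start; "torque": the same for the moment, N m; "grip_width": opening from 0.0 (shut) to 1.0 (fully open).
Only numpy, scipy, OpenCV 4.12 (cv2) and the standard library are available. Lean on these libraries where they do the work, as an engineer would, in place of code of your own. Each camera call takes 0.05 s, during which the arm holds its last target. There are 200 camera calls.

## Working session

There is one attempt and no reset: what is moved stays moved. The work goes in short steps, Python scripts to look and compute and a shell command to move; the robot and the scene stay as the last step left them, time stands still between calls to the robot, and variables do not carry over. Pictures are saved under pics/ and viewed, about 12 in all and at most 16, crops included, and the job is handed in when it is done.

```bash
mkdir -p pics; cat > h.py <<'E'
import numpy as np, cv2
from bench import get_state, eyes, job
from scipy.spatial.transform import Rotation as R
def cam(n):
    p=eyes.camera_params(n); K=np.array(p["camera_matrix"])
    if n=="wrist":
        s=get_state(); T=np.eye(4); T[:3,:3]=R.from_rotvec(s["tool_rot"]).as_matrix(); T[:3,3]=s["position"]
        P=T@np.array(p["mount"])
    else: P=np.array(p["pose"])
    return K,P
def shot(n,f=None):
    K,P=cam(n); im,d=eyes.get_image(n)
    if f: cv2.imwrite("pics/"+f,im[:,:,::-1])
    return im,d,K,P
def plane(px,K,P,z):
    r=P[:3,:3]@np.linalg.solve(K,np.array([px[0],px[1],1.])); c=P[:3,3]
    return c+r*(z-c[2])/r[2]
def cloud(d,K,P):
    v,u=np.mgrid[:d.shape[0],:d.shape[1]]
    X=np.stack([(u-K[0,2])/K[0,0]*d,(v-K[1,2])/K[1,1]*d,d],-1)
    return X@P[:3,:3].T+P[:3,3]
def proj(X,K,P):
    c=np.linalg.inv(P)@np.append(X,1); q=K@c[:3]; return q[:2]/q[2]
E
python3 - <<'E'
from h import *
s=get_state(); print({k:np.round(v,3) for k,v in s.items()})
for n in("top","scene"):
    im,d,K,P=shot(n,n+"0.png"); print(n,K.round(1).tolist(),P.round(3).tolist())
print(np.round(eyes.camera_params("wrist")["mount"],3).tolist())
E
```

```text
{'time': np.float64(0.0), 'joint_positions': array([ 1.174,  0.322, -0.07 ,  1.452,  0.023,  1.371, -0.057]), 'qd': array([ 0.001,  0.   ,  0.   , -0.002,  0.001, -0.002,  0.002]), 'joint_torque': array([-0.0000e+00, -4.9129e+01, -4.0400e-01, -3.1253e+01, -6.4000e-02,
        4.4000e-02,  0.0000e+00]), 'position': array([ 0.259, -0.595,  0.221]), 'tool_rot': array([-3.074e+00, -6.410e-01,  1.000e-03]), 'ft_force': array([ 0.043, -0.491, -0.65 ]), 'torque': array([-0.002,  0.063,  0.005]), 'grip_width': np.float64(0.997)}
top [[462.8, 0.0, 322.6], [0.0, 462.8, 243.4], [0.0, 0.0, 1.0]] [[-0.003, -0.987, 0.162, 0.332], [-1.0, 0.0, -0.018, 0.076], [0.018, -0.162, -0.987, 1.349], [0.0, 0.0, 0.0, 1.0]]
scene [[501.7, 0.0, 325.1], [0.0, 501.7, 232.8], [0.0, 0.0, 1.0]] [[0.48, 0.521, -0.706, 1.567], [0.877, -0.282, 0.389, -0.502], [0.003, -0.806, -0.592, 0.976], [0.0, 0.0, 0.0, 1.0]]
[[-0.001, -0.967, -0.254, 0.068], [1.0, -0.001, -0.0, 0.0], [-0.0, -0.254, 0.967, -0.162], [0.0, 0.0, 0.0, 1.0]]
```

View pics/top0.png

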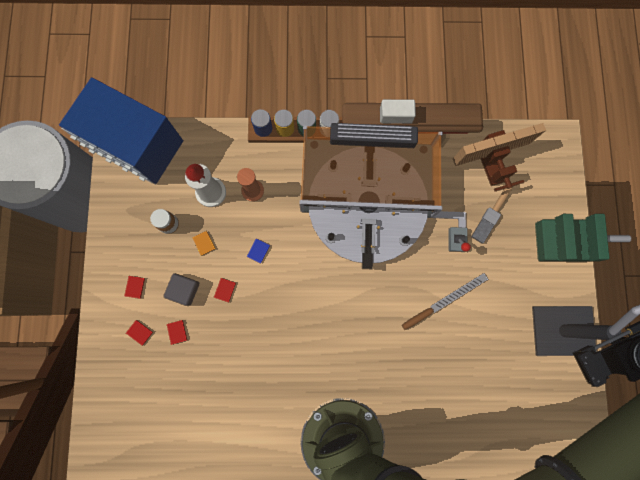

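View pics/scene0.png

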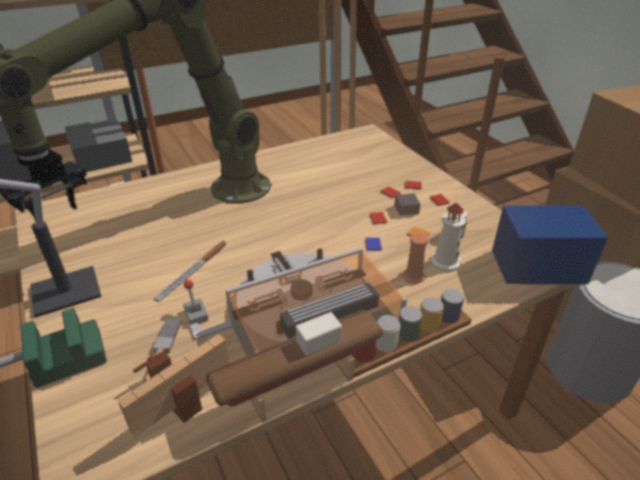

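Top view: red look-alikes at (135,287), (140,332), (177,332) and (226,290). The farthest right is (226,290), so that's pane_red. Amber is at (205,243) and blue at (259,250), with no green. The dial's front knobs are at about (331,237) and (405,240), and the switch ball at (465,246).

```bash
cat > m.py <<'E'
from h import *
def panes(im,K,P,z=0.008,amin=150,box=None):
    hsv=cv2.cvtColor(im,cv2.COLOR_RGB2HSV); H,S,V=[hsv[...,i].astype(int) for i in range(3)]
    out=[]
    for n,m in (("red",((H<6)|(H>174))&(S>150)),("amber",(H>9)&(H<22)&(S>185)&(V>140)),("blue",(H>108)&(H<130)&(S>150)),("green",(H>40)&(H<85)&(S>120))):
        m=cv2.morphologyEx((m&(V>70)).astype(np.uint8),cv2.MORPH_OPEN,np.ones((3,3)))
        for c in cv2.findContours(m,0,2)[0]:
            if cv2.contourArea(c)<amin: continue
            w=np.array([plane(p[0],K,P,z)[:2] for p in c]).astype(np.float32)
            (cx,cy),(a,b),t=cv2.minAreaRect(w)
            if a<b: t+=90
            t=(t+90)%180-90
            u=c.reshape(-1,2).mean(0)
            if max(a,b)<0.12: out.append((n,u.round(),round(cx,4),round(cy,4),round(max(a,b)*1e3),round(min(a,b)*1e3),"long axis deg",round(t,1)))
    return out
E
python3 - <<'E'
from m import *
im,d,K,P=shot("top")
for o in panes(im,K,P): print(*o)
C=cloud(d,K,P)
for u,v in((331,237),(405,240),(465,246)):
    p=C[v-6:v+7,u-6:u+7].reshape(-1,3); h=p[:,2].max(); q=p[p[:,2]>h-0.012]; print(u,v,q.mean(0).round(4),h.round(3),len(q))
cv2.imwrite("pics/crop1.png",cv2.resize(np.hstack([im[220:320,190:290],im[190:290,310:410]])[:,:,::-1],(800,400),interpolation=2))
s=get_state();M=R.from_rotvec(s["tool_rot"]).as_matrix();print(M.round(3).tolist())
E
```

```text
red [177. 332.] 0.2986 0.4662 58 46 long axis deg 15.7
red [139. 332.] 0.2976 0.5717 60 45 long axis deg 54.4
red [224. 290.] 0.4172 0.3345 58 46 long axis deg -18.2
red [133. 287.] 0.4264 0.5931 58 46 long axis deg -7.6
red [194. 173.] 0.7685 0.4363 51 46 long axis deg 44.9
amber [204. 242.] 0.5547 0.4007 58 44 long axis deg 27.3
blue [258. 250.] 0.5311 0.2405 55 42 long axis deg -26.6
331 237 [0.332  0.0763 1.3486] 1.349 1
405 240 [0.332  0.0763 1.3486] 1.349 2
465 246 [0.332  0.0763 1.3486] 1.349 2
[[0.917, 0.399, -0.001], [0.399, -0.917, 0.001], [-0.0, -0.001, -1.0]]
```

View pics/crop1.png

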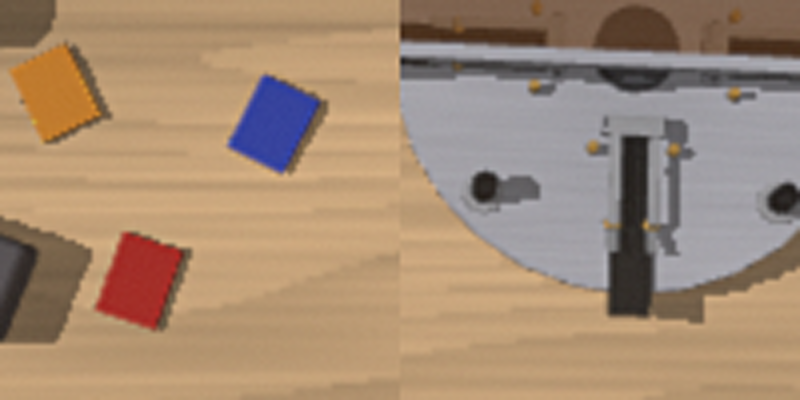

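The crop shows amber, blue and red as whole panes, with knob tops at about (331.3,236.7) and (405.5,240). Next I compute the table pose and the first approach.

```bash
cat > mv.py <<'E'
from h import *
def to(x,y,z,yaw=None):
    """print shift in tool units to reach world xyz, turn units to have tool-x at yaw (mod 180 if smaller)"""
    s=get_state(); M=R.from_rotvec(s["tool_rot"]).as_matrix()
    dl=M.T@(np.array([x,y,z])-s["position"])/0.04
    cur=np.degrees(np.arctan2(M[1,0],M[0,0]))
    t=None if yaw is None else ((cur-yaw+90)%180-90)/5
    print("t",round(float(s["time"]),2),"pos",np.round(s["position"],4),"yaw",round(cur,2),"shift",dl.round(3),"turn",t,"F",np.round(s["ft_force"],1),"grip",round(float(s["grip_width"]),3),"j7",round(s["joint_positions"][6],2))
E
python3 - <<'E'
from mv import *
K,P=cam("top")
a=plane((331.3,236.7),K,P,.082);b=plane((405.5,240),K,P,.082);print(a,b,np.linalg.norm(a-b))
v=(a-b)[:2]/np.linalg.norm((a-b)[:2]); x=np.array([v[1],-v[0]]); print("yaw",np.degrees(np.arctan2(x[1],x[0])),"axis",(a+b)[:2]/2+.106*x,"ball",plane((465.5,246.5),K,P,.083))
to(.531,.2405,.2,-26.6)
E
```

```text
[0.55885009 0.02912992 0.082     ] [ 0.54954539 -0.17764724  0.082     ] 0.20698640594815063
yaw -2.576496159423104 axis [ 0.66009058 -0.0790237 ] ball [ 0.53101977 -0.3444612   0.083     ]
t 0.15 pos [ 0.2593 -0.5956  0.2217] yaw 23.54 shift [ 14.574 -16.45    0.565] turn 10.027462379073347 F [-0.3 -0.5 -1.5] grip 1.002 j7 -0.06
```

```bash
python3 -m jog '[[[1,0.9,-0.8,-0.1,0],[1,0.9,-0.8,-0.1,0],[1,0.9,-0.8,-0.1,0],[1,0.9,-0.8,-0.1,0],[1,0.9,-0.8,-0.1,0],[1,0.9,-0.8,-0.1,0],[1,0.9,-0.8,0,0],[1,0.9,-0.8,0,0],[1,0.9,-0.8,0,0],[1,0.9,-0.8,0,0]]]'
python3 -m jog '[[[1,0.9,-0.8,0,0],[1,0.9,-0.8,0,0],[1,0,0,0,1],[1,0,0,0,1],[1,0,0,0,1],[1,0,0,0,1],[1,0,0,0,1],[1,0,0,0,0.2],[1,0,0,0,0],[1,0,0,0,0]]]'
python3 - <<'E'
from mv import *
to(.531,.2405,.25,-26.6)
im,d,K,P=shot("wrist","w1.png"); print(K.round(1).tolist(),P.round(3).tolist())
E
```

```text
time: 1.4
position: [0.4621, -0.1573, 0.2465]
tool_rot: [3.075, 0.641, -0.0]
ft_force: [0.5, 0.1, 0.1]
grip_width: 1.003
time: 2.65
position: [0.5022, -0.0714, 0.2465]
tool_rot: [3.141, -0.066, -0.0]
ft_force: [0.8, 0.1, -0.0]
grip_width: 0.997
t 2.65 pos [ 0.5022 -0.0714  0.2465] yaw -2.42 shift [ 0.39  -7.82  -0.088] turn 4.83657669447291 F [ 0.8  0.1 -0. ] grip 0.997 j7 -1.53
[[382.7, 0.0, 318.5], [0.0, 382.7, 238.3], [0.0, 0.0, 1.0]] [[-0.043, -0.966, -0.253, 0.571], [-0.999, 0.041, 0.011, -0.075], [0.0, 0.254, -0.967, 0.409], [0.0, 0.0, 0.0, 1.0]]
```

View pics/w1.png

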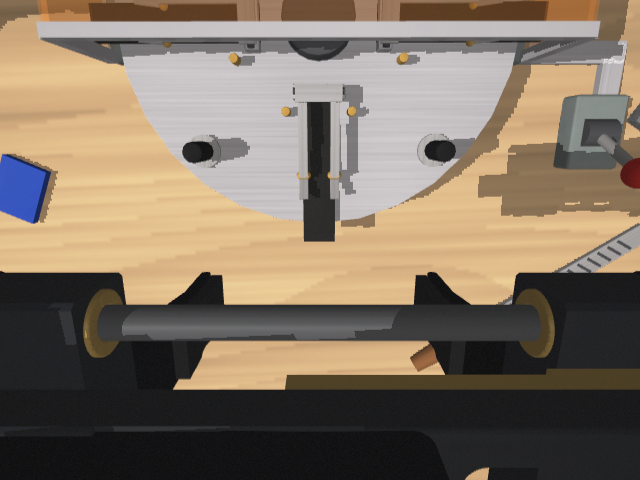

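Wrist view: pad outer end corners are about (303,241)/(335,241), guide pin tops (286,111)/(352,111), and knob tops about (191,152)/(447,150). The switch box is at (590,130) and the ball at (634,173).

```bash
python3 - <<'E'
from mv import *
im=cv2.imread("pics/w1.png"); K,P=cam("wrist")
f=lambda u,v,z:plane((u,v),K,P,z)
a,b=f(303.5,241,.05),f(335,241,.05); o=(a+b)/2; print("pad end",a,b,np.linalg.norm(a-b))
c,d=f(285.5,111,.058),f(352,111,.058); p=(c+d)/2; print("pins",c,d,np.linalg.norm(c-d),"pin-padend",np.linalg.norm(p-o))
k,l=f(191,152,.082),f(447,150,.082); m=(k+l)/2;print("knobs",k,l,np.linalg.norm(k-l))
x=(p-o)[:2]; x/=np.linalg.norm(x); print("yaw pad",np.degrees(np.arctan2(x[1],x[0])),"axis from pad",o[:2]+.192*x,"axis from pins",p[:2]+.072*x,"from knobs",m[:2]+.106*x, "yaw knobs",np.degrees(np.arctan2(-(k-l)[0],(k-l)[1])))
v=(c-d)[:2];print("yaw pins",np.degrees(np.arctan2(-v[0],v[1])))
E
```

```text
pad end [ 0.47463224 -0.05594528  0.05      ] [ 0.47331865 -0.08650254  0.05      ] 0.030585488919296057
pins [ 0.59464207 -0.04689029  0.058     ] [ 0.59215389 -0.10479646  0.058     ] 0.057959604091916986 pin-padend 0.1197793072955148
knobs [0.56395301 0.03200599 0.082     ] [ 0.55642149 -0.18109793  0.082     ] 0.2132369622783602
yaw pad -2.2151948429767323 axis from pad [ 0.66583196 -0.07864525] axis from pins [ 0.66534418 -0.07862638] from knobs [ 0.66610804 -0.07864317] yaw knobs -2.024106031881585
yaw pins -2.460441619048657
```

```bash
python3 -m jog '[[[1,0,-0.9,0,0.8],[1,0.3,-0.9,0,0.8],[1,0.3,-0.9,0,0.8],[1,0.4,-0.9,0,0.8],[1,0.4,-0.9,0,0.8],[1,0.5,-0.8,0,0.8],[1,0.5,-0.7,0,0],[1,0.5,-0.6,0,0],[1,0,0,1,0],[1,0,0,0,0]]]'
python3 - <<'E'
from m import *; from mv import *
to(.531,.2405,.15,-26.6)
im,d,K,P=shot("wrist","w2.png")
for o in panes(im,K,P,amin=800): print(*o)
E
```

```text
time: 3.95
position: [0.677, 0.142, 0.2025]
tool_rot: [3.055, -0.717, -0.011]
ft_force: [0.1, -0.3, -0.1]
grip_width: 0.997
t 3.95 pos [0.677  0.142  0.2025] yaw -26.43 shift [-4.356 -0.587  1.336] turn 0.033888054554657286 F [ 0.1 -0.3 -0.1] grip 0.997 j7 -2.47
blue [286. 367.] 0.538 0.2401 52 45 long axis deg -26.6
```

```bash
python3 -m jog '[[[1,-0.8,-0.1,0,0],[1,-0.8,-0.1,0,0],[1,-0.8,-0.1,0,0],[1,-0.8,-0.1,0,0],[1,-0.8,-0.2,0,0],[1,-0.6,0,0,0],[1,0,0,0,0],[1,0,0,0,0]]]'
python3 - <<'E'
from m import *; from mv import *
im,d,K,P=shot("wrist","w3.png")
for o in panes(im,K,P,amin=800): print(*o)
E
```

```text
time: 5.0
position: [0.5262, 0.2449, 0.207]
tool_rot: [3.057, -0.722, 0.003]
ft_force: [1.2, -0.1, 0.0]
grip_width: 1.001
red [287. 358.] 0.4035 0.3418 48 32 long axis deg 63.4
amber [162. 257.] 0.5546 0.4021 59 45 long axis deg 27.1
blue [318. 210.] 0.5323 0.2425 58 45 long axis deg -26.6
```

View pics/w3.png

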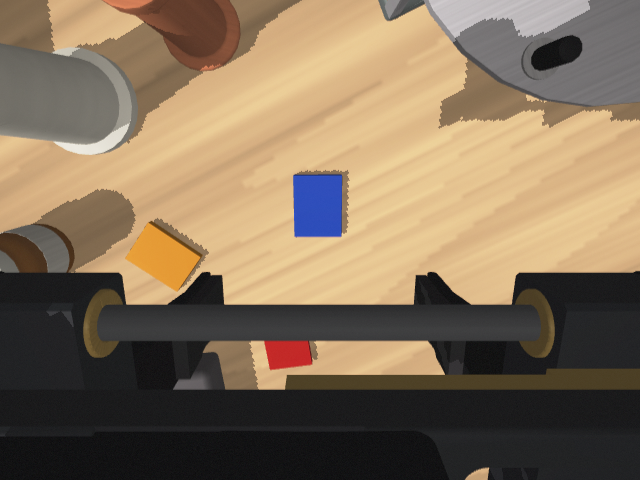

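Blue is at (318,205), clear of everything else, and its heading matches. I'll descend onto its outer half.

```bash
python3 - <<'E'
from mv import *
to(.5198,.2488,.003,-26.6)
E
```

```text
t 5.05 pos [0.5263 0.2448 0.2067] yaw -26.6 shift [-0.195 -0.018  5.092] turn 8.003387035557808e-05 F [-0.2  0.6  0.5] grip 1.001 j7 -2.65
```

```bash
python3 -m jog '[[[1,-0.2,0,0.8,0],[1,0,0,0.8,0],[1,0,0,0.8,0],[1,0,0,0.8,0],[1,0,0,0.8,0],[1,0,0,0.6,0],[1,0,0,0.2,0],[1,0,0,0.2,0],[1,0,0,0,0],[1,0,0,0,0]]]'
python3 - <<'E'
from mv import *
to(.5198,.2488,.003,-26.6)
E
```

```text
time: 6.3
position: [0.5184, 0.2501, 0.0074]
tool_rot: [-3.057, 0.719, -0.002]
ft_force: [0.5, -0.5, -0.2]
grip_width: 0.998
t 6.3 pos [0.5184 0.2501 0.0074] yaw -26.47 shift [0.047 0.014 0.109] turn 0.025388232105839847 F [ 0.5 -0.5 -0.2] grip 0.998 j7 -2.68
```

```bash
python3 -m jog '[[[1,0.05,0,0.1,0],[1,0,0,0,0],[0.3,0,0,0,0],[0.3,0,0,0,0],[0.3,0,0,0,0],[0.3,0,0,0,0],[0.3,0,0,0,0],[0.3,0,0,0,0]]]' 40
python3 -m jog '[[[0.3,0,0,-0.5,0],[0.3,0,0,-0.8,0],[0.3,0,0,-0.8,0],[0.3,0,0,-0.8,0],[0.3,0,0,0,0]]]' 40
python3 - <<'E'
from mv import *
to(.5737-.105,-.0750+.0042,.12,-2.25)
E
```

```text
time: 7.3
position: [0.5194, 0.249, 0.0025]
tool_rot: [3.058, -0.719, -0.0]
ft_force: [-0.1, -0.2, -0.4]
grip_width: 0.517
time: 7.92
position: [0.5216, 0.2503, 0.1227]
tool_rot: [-3.054, 0.718, -0.009]
ft_force: [-0.5, 0.6, -0.7]
grip_width: 0.517
t 7.92 pos [0.5216 0.2503 0.1227] yaw -26.45 shift [2.391 7.777 0.039] turn -4.840949302886304 F [-0.5  0.6 -0.7] grip 0.517 j7 -2.63
```

```bash
python3 -m jog '[[[0.3,0.27,0.85,0,0],[0.3,0.27,0.85,0,0],[0.3,0.27,0.85,0,0],[0.3,0.27,0.85,0,0],[0.3,0.27,0.85,0,0],[0.3,0.27,0.85,0,0],[0.3,0.27,0.85,0,0],[0.3,0.25,0.85,0,0],[0.3,0.25,0.98,0,0],[0.3,0,0,0,-0.84]]]' 40
python3 -m jog '[[[0.3,0,0,0,-1],[0.3,0,0,0,-1],[0.3,0,0,0,-1],[0.3,0,0,0,-1],[0.3,0,0,0,0],[0.3,0,0,0,0]]]' 40
python3 - <<'E'
from m import *; from mv import *
to(.5737-.105,-.0750+.0042,.0525,-2.25)
im,d,K,P=shot("wrist","w4.png")
z=get_state()["position"][2]
for o in panes(im,K,P,z=z+.0055,amin=800): print(*o)
E
```

```text
time: 9.18
position: [0.4647, -0.0758, 0.1178]
tool_rot: [3.08, -0.613, -0.003]
ft_force: [0.7, 0.6, -0.8]
grip_width: 0.524
time: 9.93
position: [0.4661, -0.0722, 0.1183]
tool_rot: [3.141, -0.064, -0.001]
ft_force: [0.1, 0.0, -0.6]
grip_width: 0.52
t 9.93 pos [ 0.4661 -0.0722  0.1183] yaw -2.34 shift [ 0.065 -0.037  1.644] turn -0.017704688965869762 F [ 0.1  0.  -0.6] grip 0.52 j7 -1.52
blue [309. 239.] 0.487 -0.0732 47 45 long axis deg -2.2
```

View pics/w4.png

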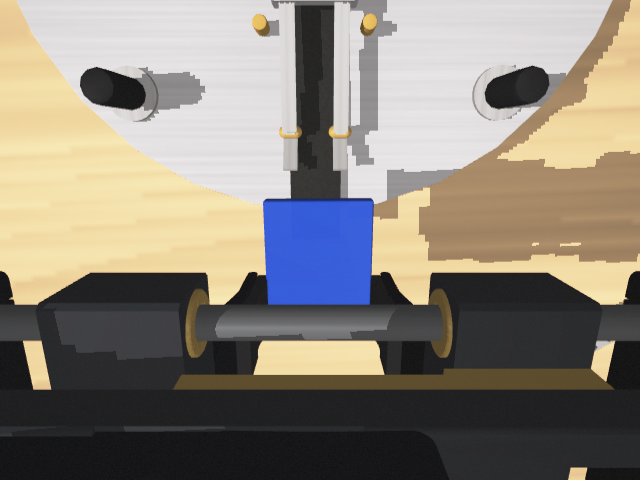

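Blue is level and square in the jaws with its front edge at row 199. I'll lower it onto the pad end and slide it in.

```bash
python3 -m jog '[[[0.3,0.06,-0.03,0.6,0],[0.3,0,0,0.6,0],[0.3,0,0,0.3,0],[0.3,0,0,0.14,0],[0.3,0,0,0,0],[0.3,0,0,0,0]]]' 45
python3 - <<'E'
from mv import *
to(.5737-.0144,-.0750+.0006,.0525,-2.25)
E
```

```text
time: 10.72
position: [0.4695, -0.0712, 0.0536]
tool_rot: [3.141, -0.062, 0.002]
ft_force: [0.8, -0.4, -1.0]
grip_width: 0.523
t 10.72 pos [ 0.4695 -0.0712  0.0536] yaw -2.27 shift [ 2.247 -0.01   0.032] turn -0.004631879933333494 F [ 0.8 -0.4 -1. ] grip 0.523 j7 -1.54
```

```bash
python3 -m jog '[[[0.3,0.25,0,0.03,0],[0.3,0.25,0,0,0],[0.3,0.25,0,0,0],[0.3,0.25,0,0,0],[0.3,0.25,0,0,0],[0.3,0.25,0,0,0],[0.3,0.2,0,0,0],[0.3,0.2,0,0,0],[0.3,0.2,0,0,0],[0.3,0,0,0,0]]]' 45
python3 -m jog '[[[0.3,0.1,0,0,0],[0.3,0.1,0,0,0],[0.3,0,0,0,0]]]' 45
python3 - <<'E'
from m import *; from mv import *
to(.5737-.0144,-.0750+.0006,.0525,-2.25)
im,d,K,P=shot("wrist","w5.png")
for o in panes(im,K,P,z=.058,amin=500): print(*o)
E
```

```text
time: 11.98
position: [0.5508, -0.0747, 0.0524]
tool_rot: [3.14, -0.063, -0.009]
ft_force: [-10.4, 0.1, 10.6]
grip_width: 0.515
time: 12.35
position: [0.56, -0.075, 0.0524]
tool_rot: [3.141, -0.063, -0.004]
ft_force: [-5.4, 0.3, 6.9]
grip_width: 0.519
t 12.35 pos [ 0.56   -0.075   0.0524] yaw -2.29 shift [-0.019 -0.014 -0.001] turn -0.007356299097517649 F [-5.4  0.3  6.9] grip 0.519 j7 -1.58
blue [312. 262.] 0.5779 -0.075 41 20 long axis deg -2.3
blue [268. 259.] 0.5788 -0.0546 41 3 long axis deg -2.1
blue [367. 250.] 0.5796 -0.0963 46 5 long axis deg -2.1
```

View pics/w5.png

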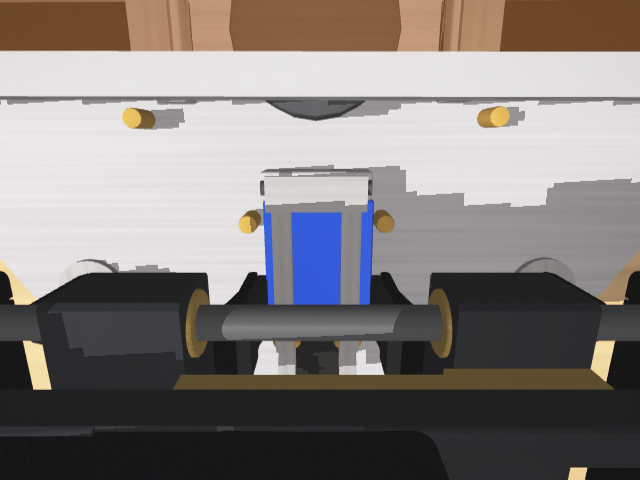

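Front edge is about 1 mm short of home. I'll press on until force builds.

```bash
python3 -m jog '[[[0.3,0.05,0,0,0],[0.3,0.05,0,0,0],[0.3,0,0,0,0]]]' 45
python3 -m jog '[[[0.3,0.05,0,0,0],[0.3,0,0,0,0]]]' 45
```

```text
time: 12.78
position: [0.5601, -0.075, 0.0524]
tool_rot: [3.141, -0.063, -0.018]
ft_force: [-16.8, 1.3, 17.3]
grip_width: 0.516
time: 13.02
position: [0.5602, -0.075, 0.0524]
tool_rot: [3.14, -0.063, -0.024]
ft_force: [-21.2, 0.6, 22.0]
grip_width: 0.518
```

```bash
python3 -m jog '[[[0.3,-0.1,0,0,0],[0.75,0,0,0,0],[0.75,0,0,0,0],[0.75,0,0,0,0],[0.75,0,0,-0.5,0],[0.75,0,0,-0.9,0],[0.75,0,0,-0.9,0],[0.75,-0.8,0,0,0],[0.75,-0.8,0,0,0],[0.75,0,0,0,0]]]' 45
python3 - <<'E'
from m import *; from mv import *
to(.5613,.0309,.06,-2.25)
im,d,K,P=shot("wrist","w6.png")
for o in panes(im,K,P,z=.058,amin=200): print(*o)
cv2.imwrite("pics/w6c.png",cv2.resize(im[20:300,180:460,::-1],None,fx=2,fy=2))
E
```

```text
time: 14.28
position: [0.4974, -0.0725, 0.1438]
tool_rot: [3.14, -0.063, -0.001]
ft_force: [0.3, -0.8, -0.3]
grip_width: 0.746
t 14.28 pos [ 0.4974 -0.0725  0.1438] yaw -2.29 shift [ 1.493 -2.647  2.092] turn -0.007807139710345723 F [ 0.3 -0.8 -0.3] grip 0.746 j7 -1.54
blue [322. 129.] 0.5728 -0.0749 57 20 long axis deg -2.3
blue [284. 126.] 0.574 -0.0546 57 3 long axis deg -2.1
blue [351. 120.] 0.5731 -0.0961 58 5 long axis deg -2.1
```

View pics/w6c.png

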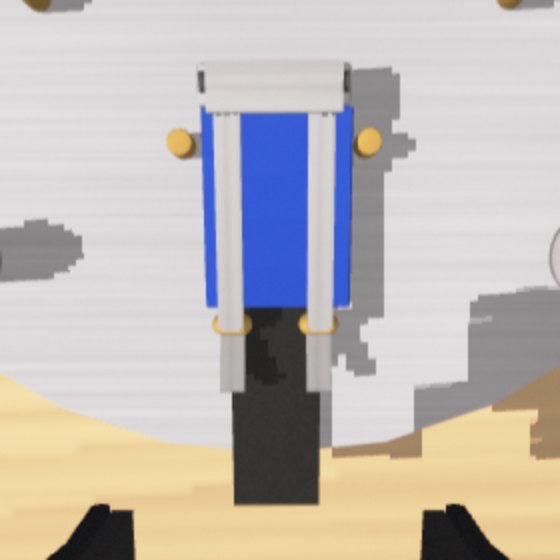

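Clip nibs sit behind the pane's outer edge and its centre is within 1 mm of home. Now I'll index the dial by gripping the front-left knob.

```bash
python3 -m jog '[[[0.75,0.5,-0.9,0,0],[0.75,0.5,-0.9,0,0],[0.75,0.49,-0.85,0,0],[0.75,0,0,0,0],[0.75,0,0,0.9,0],[0.75,0,0,0.9,0],[0.75,0,0,0.4,0],[0.75,0,0,0,0]]]' 15
python3 - <<'E'
from mv import *
to(.5638,.0315,.056,-2.25)
E
```

```text
time: 15.32
position: [0.5621, 0.0307, 0.0548]
tool_rot: [3.141, -0.063, -0.003]
ft_force: [-0.2, -0.4, -0.3]
grip_width: 0.749
t 15.32 pos [0.5621 0.0307 0.0548] yaw -2.3 shift [ 0.042 -0.021 -0.03 ] turn -0.010075780188810769 F [-0.2 -0.4 -0.3] grip 0.749 j7 -1.79
```

```bash
python3 -m jog '[[[0.1,0.04,-0.02,0,0],[0.1,0,0,0,0],[0.1,0,0,0,0],[0.1,0,0,0,0],[0.1,0,0,0,0],[0.1,0,0,0,0],[0.1,0,0,0,0]]]' 15
python3 -m jog '[[[0.1,-0.38,0.45,0,0],[0.1,-0.31,0.5,0,0],[0.1,-0.22,0.54,0,0],[0.1,-0.14,0.57,0,0],[0.1,-0.05,0.59,0,0],[0.1,0.05,0.59,0,0],[0.1,0.14,0.57,0,0],[0.1,0.22,0.54,0,0],[0.1,0.31,0.5,0,0],[0.1,0.38,0.45,0,0]]]' 15
python3 - <<'E'
from mv import *
to(.5555,-.1804,.056,-2.25)
E
```

```text
time: 16.2
position: [0.5642, 0.0319, 0.0558]
tool_rot: [3.141, -0.062, 0.0]
ft_force: [-0.5, -0.6, 1.4]
grip_width: 0.202
time: 17.45
position: [0.5563, -0.18, 0.0559]
tool_rot: [-3.14, 0.061, 0.001]
ft_force: [-1.8, 3.2, 4.6]
grip_width: 0.202
t 17.45 pos [ 0.5563 -0.18    0.0559] yaw -2.24 shift [-0.019  0.011 -0.001] turn 0.0011779749247040172 F [-1.8  3.2  4.6] grip 0.202 j7 -1.39
```

Indexed. I'll release, rise and head toward amber, measuring its tall neighbours from the top view first.

```bash
python3 -m jog '[[[0.4,0,0,0,0],[0.5,0,0,0,0],[0.6,0,0,0,0],[0.6,0,0,-0.5,0],[0.7,0,0,-0.9,0],[0.8,0,0,-0.9,0],[1,0,0,-0.9,0],[1,0,0,-0.9,0],[1,0,0,-0.9,0],[1,0,0,0,0]]]' 15
python3 - <<'E'
from m import *; from mv import *
to(.5421,.3957,.26,27.1)
im,d,K,P=shot("top","top2.png")
for o in panes(im,K,P): print(*o)
C=cloud(d,K,P); C[d<=0]=0
for n,(x0,x1,y0,y1) in dict(light=(.6,.85,.3,.5),stack=(.6,.85,.2,.3),jar=(.5,.72,.44,.6)).items():
    for zl,zh in((.03,.08),(.08,.13),(.13,.25)):
        m=(C[...,0]>x0)&(C[...,0]<x1)&(C[...,1]>y0)&(C[...,1]<y1)&(C[...,2]>zl)&(C[...,2]<zh); q=C[m]
        if len(q)>5: print(n,zl,len(q),q.min(0).round(3),q.max(0).round(3))
E
```

```text
time: 18.7
position: [0.5573, -0.1795, 0.2593]
tool_rot: [3.139, -0.061, 0.009]
ft_force: [0.3, -0.0, -0.3]
grip_width: 0.999
t 18.7 pos [ 0.5573 -0.1795  0.2593] yaw -2.21 shift [ -0.933 -14.354  -0.047] turn -5.861996655902487 F [ 0.3 -0.  -0.3] grip 0.999 j7 -1.37
red [177. 332.] 0.2985 0.4664 58 46 long axis deg 15.6
red [140. 332.] 0.2978 0.572 59 45 long axis deg 54.4
red [224. 290.] 0.4172 0.3346 58 45 long axis deg -18.4
red [134. 286.] 0.4263 0.5931 58 47 long axis deg -8.2
red [193. 174.] 0.7685 0.4363 51 46 long axis deg 44.9
amber [204. 242.] 0.554 0.4004 56 44 long axis deg 27.5
light 0.03 324 [0.6   0.352 0.03 ] [0.85 0.5  0.08]
light 0.08 327 [0.6   0.356 0.08 ] [0.85 0.5  0.13]
light 0.13 618 [0.675 0.353 0.13 ] [0.85  0.5   0.215]
stack 0.03 88 [0.691 0.24  0.03 ] [0.719 0.282 0.079]
stack 0.08 72 [0.69  0.238 0.08 ] [0.718 0.282 0.13 ]
stack 0.13 264 [0.69  0.239 0.13 ] [0.739 0.286 0.145]
jar 0.03 186 [0.581 0.475 0.03 ] [0.638 0.535 0.08 ]
jar 0.08 271 [0.585 0.48  0.08 ] [0.637 0.532 0.091]
```

```bash
python3 -m jog '[[[1,-0.06,-0.9,0,0],[1,-0.06,-0.9,0,0],[1,-0.06,-0.9,0,0],[1,-0.06,-0.9,0,0],[1,-0.06,-0.9,0,0],[1,-0.06,-0.9,0,0],[1,-0.06,-0.9,0,0],[1,-0.06,-0.9,0,0],[1,-0.06,-0.9,0,0],[1,-0.06,-0.9,0,0]]]'
python3 -m jog '[[[1,-0.06,-0.9,0,0],[1,-0.06,-0.9,0,0],[1,-0.06,-0.9,0,0],[1,-0.06,-0.9,0,0],[1,-0.06,-0.9,0,-1],[1,0,-0.9,0.4,-1],[1,0,0,0.4,-1],[1,0,0,0.4,-1],[1,0,0,0.4,-1],[1,0,0,0,-0.86]]]'
python3 - <<'E'
from m import *; from mv import *
im,d,K,P=shot("wrist","w7.png")
for o in panes(im,K,P,amin=800): print(*o)
to(.5421,.3957,.003,27.1)
E
```

```text
time: 20.0
position: [0.5447, 0.1819, 0.2538]
tool_rot: [3.14, -0.061, -0.005]
ft_force: [0.1, -0.9, -0.2]
grip_width: 1.0
time: 21.25
position: [0.5374, 0.396, 0.1878]
tool_rot: [3.051, 0.739, -0.009]
ft_force: [0.9, -0.3, 0.5]
grip_width: 0.997
red [312. 357.] 0.4056 0.3303 71 38 long axis deg -62.8
red [ 69. 222.] 0.4267 0.5941 62 48 long axis deg -8.0
amber [316. 207.] 0.5546 0.4029 59 45 long axis deg 27.2
t 21.3 pos [0.5377 0.3964 0.1886] yaw 27.37 shift [0.113 0.062 4.641] turn 0.053157081556875596 F [-0.5 -0.8  0.7] grip 1.002 j7 -1.94
```

```bash
python3 -m jog '[[[1,0.11,0.04,0.8,0.05],[1,0,0,0.8,0],[1,0,0,0.8,0],[1,0,0,0.8,0],[1,0,0,0.7,0],[1,0,0,0.5,0],[1,0,0,0.22,0],[1,0,0,0,0],[1,0,0,0,0]]]'
python3 - <<'E'
from mv import *
to(.5421,.3965,.003,27.1)
E
```

```text
time: 22.42
position: [0.5447, 0.3984, 0.0081]
tool_rot: [-3.055, -0.727, -0.003]
ft_force: [0.2, -0.2, 0.1]
grip_width: 1.001
t 22.43 pos [0.5447 0.3984 0.0081] yaw 26.78 shift [-0.08   0.012  0.128] turn -0.06369716366003501 F [ 0.2 -0.2  0.1] grip 1.001 j7 -2.01
```

```bash
python3 -m jog '[[[1,-0.08,0,0.13,0],[1,0,0,0,0],[0.3,0,0,0,0],[0.3,0,0,0,0],[0.3,0,0,0,0],[0.3,0,0,0,0],[0.3,0,0,0,0],[0.3,0,0,0,0]]]' 45
python3 -m jog '[[[0.3,0,0,-0.5,0],[0.3,0,0,-0.8,0],[0.3,0,0,-0.8,0],[0.3,0,0,-0.8,0],[0.3,0,0,0,0]]]' 45
python3 - <<'E'
from mv import *
to(.5737-.1044,-.0750+.0042,.12,-2.25)
E
```

```text
time: 23.42
position: [0.5412, 0.3962, 0.0017]
tool_rot: [3.056, 0.728, -0.0]
ft_force: [0.8, -0.5, 0.4]
grip_width: 0.519
time: 24.05
position: [0.543, 0.3982, 0.1226]
tool_rot: [-3.053, -0.727, -0.011]
ft_force: [0.0, 0.1, -1.1]
grip_width: 0.518
t 24.05 pos [0.543  0.3982 0.1226] yaw 26.79 shift [-6.929e+00  9.635e+00  3.000e-03] turn 5.808711506856312 F [ 0.   0.1 -1.1] grip 0.518 j7 -1.97
```

```bash
python3 -m jog '[[[0.3,-0.58,0.8,0,0],[0.3,-0.58,0.8,0,0],[0.3,-0.58,0.8,0,0],[0.3,-0.58,0.8,0,0],[0.3,-0.58,0.8,0,0],[0.3,-0.58,0.8,0,0],[0.3,-0.58,0.8,0,0],[0.3,-0.58,0.8,0,0],[0.3,-0.58,0.8,0,0],[0.3,-0.58,0.8,0,0]]]' 45
python3 -m jog '[[[0.3,-0.58,0.8,0,0],[0.3,-0.55,0.83,0,0],[0.3,0,0,0,1],[0.3,0,0,0,1],[0.3,0,0,0,1],[0.3,0,0,0,1],[0.3,0,0,0,1],[0.3,0,0,0,0.81],[0.3,0,0,0,0],[0.3,0,0,0,0]]]' 45
python3 - <<'E'
from m import *; from mv import *
im,d,K,P=shot("wrist","w8.png")
z=get_state()["position"][2]
for o in panes(im,K,P,z=z+.006,amin=800): print(*o)
to(.5737-.1044,-.0750+.0042,.0525,-2.25)
E
```

```text
time: 25.3
position: [0.4776, 0.0048, 0.1176]
tool_rot: [3.056, 0.728, -0.001]
ft_force: [-0.5, 0.3, -1.3]
grip_width: 0.515
time: 26.55
position: [0.4671, -0.0724, 0.1176]
tool_rot: [3.141, -0.06, -0.001]
ft_force: [0.3, 0.2, -0.4]
grip_width: 0.523
amber [312. 266.] 0.4884 -0.0735 48 46 long axis deg -2.2
t 26.6 pos [ 0.4672 -0.0725  0.1176] yaw -2.2 shift [ 0.051 -0.043  1.629] turn 0.009560180473189916 F [-0.3 -0.5 -0.7] grip 0.522 j7 -1.53
```

```bash
python3 -m jog '[[[0.3,0.05,-0.04,0.6,0],[0.3,0,0,0.6,0],[0.3,0,0,0.3,0],[0.3,0,0,0.15,0],[0.3,0,0,0,0],[0.3,0,0,0,0]]]' 45
python3 -m jog '[[[0.3,0.25,0,0,0],[0.3,0.25,0,0,0],[0.3,0.25,0,0,0],[0.3,0.25,0,0,0],[0.3,0.25,0,0,0],[0.3,0.25,0,0,0],[0.3,0.2,0,0,0],[0.3,0.2,0,0,0],[0.3,0.2,0,0,0],[0.3,0,0,0,0]]]' 45
python3 -m jog '[[[0.3,0.1,0,0,0],[0.3,0.1,0,0,0],[0.3,0.05,0,0,0],[0.3,0,0,0,0]]]' 45
python3 -m jog '[[[0.3,0.05,0,0,0],[0.3,0.05,0,0,0],[0.3,0,0,0,0]]]' 45
```

```text
time: 27.35
position: [0.47, -0.0711, 0.0523]
tool_rot: [3.141, -0.062, 0.002]
ft_force: [0.1, -0.7, 0.5]
grip_width: 0.52
time: 28.6
position: [0.5528, -0.0744, 0.0516]
tool_rot: [3.141, -0.062, -0.005]
ft_force: [-5.7, 0.0, 3.5]
grip_width: 0.522
time: 29.1
position: [0.5588, -0.0745, 0.0516]
tool_rot: [3.141, -0.062, -0.018]
ft_force: [-16.1, 1.0, 13.1]
grip_width: 0.517
time: 29.48
position: [0.5588, -0.0745, 0.0515]
tool_rot: [3.14, -0.062, -0.031]
ft_force: [-25.1, 2.2, 23.6]
grip_width: 0.521
```

Hard on the stop at .5588 (+15 mm = home). Release, back off and check.

```bash
python3 -m jog '[[[0.3,-0.15,0,0,0],[0.75,0,0,0,0],[0.75,0,0,0,0],[0.75,0,0,0,0],[0.75,0,0,-0.5,0],[0.75,0,0,-0.9,0],[0.75,0,0,-0.9,0],[0.75,-0.8,0,0,0],[0.75,-0.8,0,0,0],[0.75,0,0,0,0]]]' 45
python3 - <<'E'
from m import *; from mv import *
im,d,K,P=shot("wrist","w9.png")
for o in panes(im,K,P,z=.058,amin=200): print(*o)
cv2.imwrite("pics/w9c.png",cv2.resize(im[20:300,180:460,::-1],None,fx=2,fy=2))
to(.5638,.0315,.056,-2.25)
E
```

```text
time: 30.72
position: [0.4962, -0.0724, 0.1438]
tool_rot: [3.14, -0.063, -0.0]
ft_force: [0.3, 0.4, 0.4]
grip_width: 0.745
amber [318. 115.] 0.5728 -0.0748 57 20 long axis deg -2.6
amber [283. 115.] 0.5743 -0.0544 56 3 long axis deg -2.1
amber [351. 107.] 0.5734 -0.0959 58 4 long axis deg -2.1
t 30.77 pos [ 0.4976 -0.0723  0.1441] yaw -2.28 shift [ 1.547 -2.661  2.203] turn -0.006009136108994539 F [ 0.1 -0.5  0.2] grip 0.749 j7 -1.55
```

View pics/w9c.png

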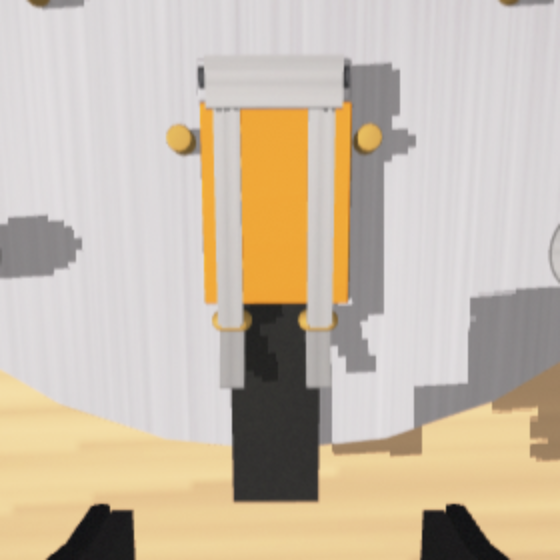

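Amber is home with the nibs down behind it. Indexing again.

```bash
python3 -m jog '[[[0.75,0.51,-0.9,0,0],[0.75,0.52,-0.9,0,0],[0.75,0.52,-0.86,0,0],[0.75,0,0,0,0],[0.75,0,0,0.9,0],[0.75,0,0,0.9,0],[0.75,0,0,0.38,0],[0.75,0,0,0,0]]]' 15
python3 -m jog '[[[0.1,0,0,0,0],[0.1,0,0,0,0],[0.1,0,0,0,0],[0.1,0,0,0,0],[0.1,0,0,0,0],[0.1,0,0,0,0],[0.1,0,0,0,0]]]' 15
python3 -m jog '[[[0.1,-0.38,0.45,0,0],[0.1,-0.31,0.5,0,0],[0.1,-0.22,0.54,0,0],[0.1,-0.14,0.57,0,0],[0.1,-0.05,0.59,0,0],[0.1,0.05,0.59,0,0],[0.1,0.14,0.57,0,0],[0.1,0.22,0.54,0,0],[0.1,0.31,0.5,0,0],[0.1,0.38,0.45,0,0]]]' 15
python3 -m jog '[[[0.4,0,0,0,0],[0.5,0,0,0,0],[0.6,0,0,0,0],[0.6,0,0,-0.5,0],[0.7,0,0,-0.9,0],[0.8,0,0,-0.9,0],[1,0,0,-0.9,0],[1,0,0,-0.9,0],[1,0,0,0,0]]]' 15
python3 - <<'E'
from m import *; from mv import *
im,d,K,P=shot("top","top3.png")
for o in panes(im,K,P): print(*o)
to(.4172-.0133,.3346+.0044,.2,-18.3)
E
```

```text
time: 31.78
position: [0.5632, 0.0313, 0.0557]
tool_rot: [-3.141, 0.063, 0.003]
ft_force: [-0.4, -1.1, 1.1]
grip_width: 0.749
time: 32.65
position: [0.5635, 0.0319, 0.0566]
tool_rot: [-3.141, 0.062, 0.0]
ft_force: [-0.4, 0.3, 0.8]
grip_width: 0.199
time: 33.9
position: [0.5557, -0.1803, 0.0567]
tool_rot: [-3.14, 0.062, 0.001]
ft_force: [-1.5, 4.0, 5.1]
grip_width: 0.203
time: 35.02
position: [0.5573, -0.1801, 0.2258]
tool_rot: [3.138, -0.061, 0.012]
ft_force: [-0.3, 0.2, -0.7]
grip_width: 0.983
red [177. 332.] 0.2986 0.4661 58 46 long axis deg 15.4
red [140. 332.] 0.2978 0.572 59 45 long axis deg 54.4
red [224. 290.] 0.4172 0.3345 58 46 long axis deg -18.3
red [133. 286.] 0.4264 0.5931 58 46 long axis deg -8.2
red [193. 174.] 0.7685 0.4363 51 46 long axis deg 44.9
t 35.08 pos [ 0.5561 -0.1799  0.2234] yaw -2.23 shift [ -4.31  -12.816   0.546] turn 3.2134673615221514 F [ 0.2 -0.3 -0.1] grip 0.992 j7 -1.39
```

Red must be gripped with the tool turned half round, because joint 7 would pass its limit otherwise. I'll turn first, then travel.

```bash
python3 -m jog '[[[1,0,0,0,-1],[1,0,0,0,-1],[1,0,0,0,-1],[1,0,0,0,-1],[1,0,0,0,-1],[1,0,0,0,-1],[1,0,0,0,-1],[1,0,0,0,-1],[1,0,0,0,-1],[1,0,0,0,-1]]]'
python3 -m jog '[[[1,0,0,0,-1],[1,0,0,0,-1],[1,0,0,0,-1],[1,0,0,0,-1],[1,0,0,0,-1],[1,0,0,0,-1],[1,0,0,0,-1],[1,0,0,0,-1],[1,0,0,0,-1],[1,0,0,0,-1]]]'
python3 -m jog '[[[1,0,0,0,-1],[1,0,0,0,-1],[1,0,0,0,-1],[1,0,0,0,-1],[1,0,0,0,-1],[1,0,0,0,-1],[1,0,0,0,-1],[1,0,0,0,-1],[1,0,0,0,-1],[1,0,0,0,-1]]]'
python3 -m jog '[[[1,0,0,0,-1],[1,0,0,0,-1],[1,0,0,0,-0.8],[1,0.4,0.6,0,0],[1,0.6,0.8,0,0],[1,0.6,0.85,0,0],[1,0.6,0.85,0,0],[1,0.6,0.85,0,0],[1,0.6,0.85,0,0],[1,0.6,0.85,0,0]]]'
python3 -m jog '[[[0.7,0.6,0.85,0,0],[0.7,0.6,0.85,0,0],[0.7,0.6,0.85,0,0],[0.7,0.6,0.85,0,0],[0.7,0.6,0.85,0,0],[0.7,0.6,0.85,0,0],[0.7,0.3,0.4,0,0],[0.7,0,0,0,0],[0.7,0,0,0,0]]]'
python3 - <<'E'
from m import *; from mv import *
im,d,K,P=shot("wrist","w10.png")
for o in panes(im,K,P,amin=800): print(*o)
to(.4172-.0133,.3346+.0044,.003,-18.3)
E
```

```text
time: 36.33
position: [0.5543, -0.1796, 0.2196]
tool_rot: [-2.87, -1.275, 0.003]
ft_force: [-0.2, -0.3, -0.5]
grip_width: 1.0
time: 37.58
position: [0.5543, -0.1796, 0.2196]
tool_rot: [-2.061, -2.368, 0.001]
ft_force: [0.3, -0.1, -0.1]
grip_width: 1.0
time: 38.83
position: [0.5543, -0.1797, 0.2196]
tool_rot: [-0.867, -3.017, 0.0]
ft_force: [0.2, -0.2, 0.5]
grip_width: 1.003
time: 40.08
position: [0.4721, 0.0871, 0.2199]
tool_rot: [-0.497, -3.101, 0.002]
ft_force: [1.2, 0.7, 0.5]
grip_width: 1.0
time: 41.2
position: [0.3946, 0.3415, 0.22]
tool_rot: [0.499, 3.102, -0.003]
ft_force: [-0.1, -1.5, -0.2]
grip_width: 0.704
red [332. 225.] 0.4167 0.3373 59 45 long axis deg -18.8
red [579. 156.] 0.4256 0.5938 60 50 long axis deg -8.6
red [420.  66.] 0.2985 0.468 60 47 long axis deg 15.2
red [537.  34.] 0.2976 0.5732 62 47 long axis deg 54.3
t 41.25 pos [0.3951 0.3411 0.2201] yaw 161.65 shift [-0.224  0.027  5.428] turn -0.01081771941929901 F [-0.4  1.1  0.1] grip 0.706 j7 0.37
```

View pics/w10.png

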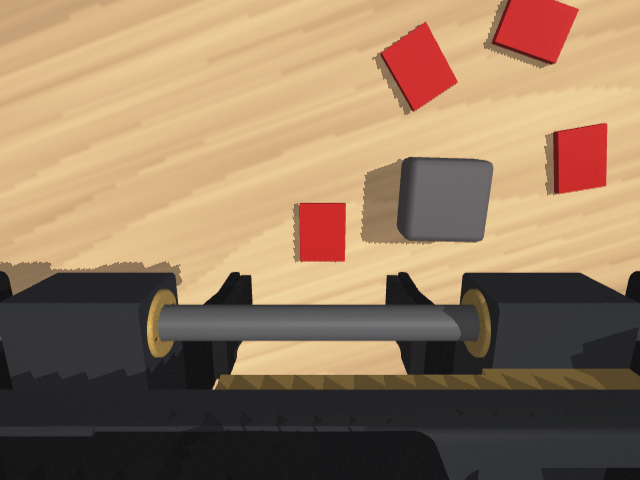

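```bash
python3 -m jog '[[[0.7,-0.22,0.06,0.8,0],[0.7,0,0,0.8,0],[0.7,0,0,0.8,0],[0.7,0,0,0.8,0],[0.7,0,0,0.8,0],[0.7,0,0,0.8,0],[0.7,0,0,0.3,0],[0.7,0,0,0.2,0],[0.7,0,0,0,0],[0.7,0,0,0,0]]]'
python3 - <<'E'
from mv import *
to(.4037,.3412,.003,-18.5)
E
```

```text
time: 42.5
position: [0.4047, 0.3425, 0.0095]
tool_rot: [0.499, 3.1, 0.002]
ft_force: [-0.2, -0.6, 0.9]
grip_width: 0.701
t 42.5 pos [0.4047 0.3425 0.0095] yaw 161.73 shift [ 0.013 -0.038  0.162] turn 0.04573333157184152 F [-0.2 -0.6  0.9] grip 0.701 j7 0.15
```

```bash
python3 -m jog '[[[0.7,0.01,-0.03,0.16,0.05],[0.7,0,0,0,0],[0.3,0,0,0,0],[0.3,0,0,0,0],[0.3,0,0,0,0],[0.3,0,0,0,0],[0.3,0,0,0,0]]]' 45
python3 -m jog '[[[0.3,0,0,-0.5,0],[0.3,0,0,-0.8,0],[0.3,0,0,-0.8,0],[0.3,0,0,-0.8,0],[0.3,0,0,0,0]]]' 45
python3 - <<'E'
from mv import *
to(.5737-.1044,-.0750+.0042,.12,-2.25)
E
```

```text
time: 43.38
position: [0.4033, 0.3411, 0.0022]
tool_rot: [0.505, 3.101, 0.0]
ft_force: [-0.7, 0.3, -0.3]
grip_width: 0.518
time: 44.0
position: [0.4046, 0.3425, 0.1215]
tool_rot: [0.505, 3.096, 0.005]
ft_force: [-0.6, -0.6, -1.6]
grip_width: 0.517
t 44.0 pos [0.4046 0.3425 0.1215] yaw 161.49 shift [-4.813 -9.284  0.021] turn -3.2521350130477176 F [-0.6 -0.6 -1.6] grip 0.517 j7 0.27
```

```bash
python3 -m jog '[[[0.3,-0.44,-0.84,0,0],[0.3,-0.44,-0.84,0,0],[0.3,-0.44,-0.84,0,0],[0.3,-0.44,-0.84,0,0],[0.3,-0.44,-0.84,0,0],[0.3,-0.44,-0.84,0,0],[0.3,-0.44,-0.84,0,0],[0.3,-0.44,-0.84,0,0],[0.3,-0.44,-0.84,0,0],[0.3,-0.44,-0.84,0,0]]]' 45
python3 -m jog '[[[0.3,-0.41,-0.88,0,0],[0.3,0,0,0,-1],[0.3,0,0,0,-1],[0.3,0,0,0,-1],[0.3,0,0,0,-0.25],[0.3,0,0,0,0],[0.3,0,0,0,0]]]' 45
python3 - <<'E'
from m import *; from mv import *
im,d,K,P=shot("wrist","w11.png")
z=get_state()["position"][2]
for o in panes(im,K,P,z=z+.006,amin=300): print(*o)
to(.5737-.1044,-.0750+.0042,.0525,-2.25)
shot("top","top4.png")
E
```

```text
time: 45.25
position: [0.4628, -0.0347, 0.1177]
tool_rot: [-0.505, -3.1, 0.001]
ft_force: [0.4, 0.0, -1.3]
grip_width: 0.516
time: 46.12
position: [0.4677, -0.072, 0.1181]
tool_rot: [-0.063, -3.141, 0.0]
ft_force: [-0.2, -1.4, -2.0]
grip_width: 0.515
red [315. 353.] 0.4958 -0.0733 46 17 long axis deg 87.7
red [330. 272.] 0.4595 -0.0721 46 19 long axis deg 87.7
t 46.17 pos [ 0.4677 -0.072   0.1181] yaw 177.71 shift [-0.039  0.033  1.639] turn -0.008636719041828656 F [ 0.9 -0.6 -0.1] grip 0.517 j7 1.58
```

View pics/w11.png

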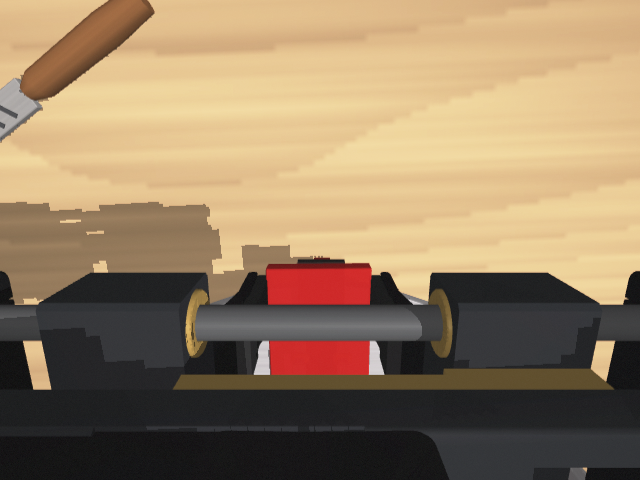

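Red is square in the jaws, outer edge at row 265, about 12–13 mm from TCP to centre. Loading it.

```bash
python3 -m jog '[[[0.3,-0.04,0.04,0.6,0],[0.3,0,0,0.6,0],[0.3,0,0,0.3,0],[0.3,0,0,0.14,0],[0.3,0,0,0,0],[0.3,0,0,0,0]]]' 45
python3 -m jog '[[[0.3,-0.25,0,0,0],[0.3,-0.25,0,0,0],[0.3,-0.25,0,0,0],[0.3,-0.25,0,0,0],[0.3,-0.25,0,0,0],[0.3,-0.25,0,0,0],[0.3,-0.2,0,0,0],[0.3,-0.2,0,0,0],[0.3,-0.2,0,0,0],[0.3,0,0,0,0]]]' 45
python3 -m jog '[[[0.3,-0.1,0,0,0],[0.3,-0.1,0,0,0],[0.3,-0.05,0,0,0],[0.3,0,0,0,0]]]' 45
python3 -m jog '[[[0.3,-0.05,0,0,0],[0.3,-0.05,0,0,0],[0.3,0,0,0,0]]]' 45
```

```text
time: 46.98
position: [0.4701, -0.0707, 0.0532]
tool_rot: [0.062, 3.14, -0.001]
ft_force: [1.0, -0.1, -0.7]
grip_width: 0.514
time: 48.22
position: [0.5537, -0.0738, 0.0522]
tool_rot: [-0.062, -3.14, -0.001]
ft_force: [-2.6, -0.9, -0.3]
grip_width: 0.517
time: 48.72
position: [0.559, -0.0743, 0.0521]
tool_rot: [-0.063, -3.131, 0.002]
ft_force: [-14.3, 1.5, 11.4]
grip_width: 0.522
time: 49.1
position: [0.5591, -0.0743, 0.0521]
tool_rot: [-0.062, -3.122, 0.003]
ft_force: [-24.3, 1.5, 19.5]
grip_width: 0.522
```

```bash
python3 -m jog '[[[0.3,0.15,0,0,0],[0.75,0,0,0,0],[0.75,0,0,0,0],[0.75,0,0,0,0],[0.75,0,0,-0.5,0],[0.75,0,0,-0.9,0],[0.75,0,0,-0.9,0],[0.75,0,0,-0.9,0],[0.75,0,0,-0.9,0],[0.75,0,0,0,0]]]' 45
python3 -m jog '[[[0.75,-0.8,0,0,0],[0.75,-0.8,0,0,0],[0.75,-0.4,0,0,0],[0.75,0,0,0,0],[0.75,0,0,0,0]]]'
python3 - <<'E'
from m import *; from mv import *
im,d,K,P=shot("wrist","w12.png")
for o in panes(im,K,P,z=.058,amin=200): print(*o)
to(.5638,.0315,.056,-2.25)
E
```

```text
time: 50.35
position: [0.5639, -0.0738, 0.2212]
tool_rot: [0.061, 3.133, -0.003]
ft_force: [-0.3, 0.1, 0.5]
grip_width: 0.753
time: 50.98
position: [0.6407, -0.0771, 0.2164]
tool_rot: [-0.061, -3.14, -0.0]
ft_force: [-0.5, 0.2, -0.1]
grip_width: 0.748
red [344. 144.] 0.5733 -0.0544 57 4 long axis deg -1.4
red [292. 139.] 0.5721 -0.0959 57 4 long axis deg -1.8
red [317. 138.] 0.5721 -0.0751 57 20 long axis deg -2.3
amber [206. 258.] 0.6683 -0.1729 55 11 long axis deg 87.7
amber [211. 228.] 0.6422 -0.1692 59 5 long axis deg 87.7
t 51.02 pos [ 0.6406 -0.0772  0.2166] yaw 177.75 shift [2.024 2.642 4.015] turn 0.0001736121289809489 F [ 0.1 -0.2 -0.4] grip 0.749 j7 1.41
```

View pics/w12.png

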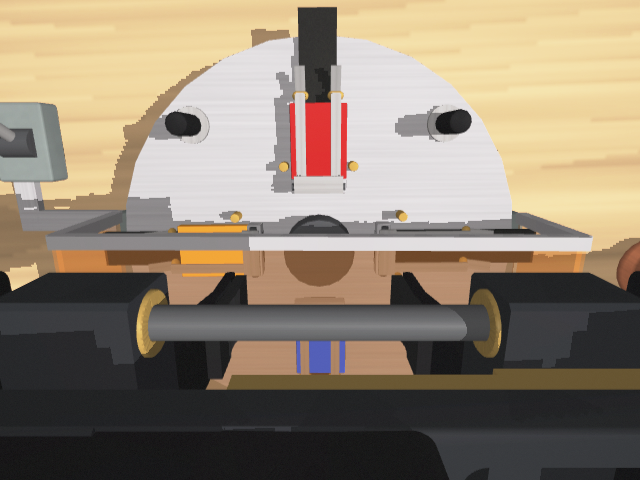

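Red is home with the nibs behind it, amber is under the hood at right and blue at the rear. Third index, with the signs reversed for the turned tool.

```bash
python3 -m jog '[[[0.75,0.9,0.5,0,0],[0.75,0.9,0.8,0,0],[0.75,0.22,0.8,0,0],[0.75,0,0.54,0,0],[0.75,0,0,0.9,0],[0.75,0,0,0.9,0],[0.75,0,0,0.9,0],[0.75,0,0,0.8,0],[0.75,0,0,0.5,0],[0.75,0,0,0,0]]]' 15
python3 - <<'E'
from mv import *
to(.5638,.0315,.056,-2.25)
E
```

```text
time: 52.28
position: [0.5636, 0.0311, 0.0556]
tool_rot: [-0.062, -3.139, 0.0]
ft_force: [-0.0, 1.3, -0.0]
grip_width: 0.751
t 52.27 pos [0.5636 0.0311 0.0556] yaw 177.74 shift [-0.005  0.011 -0.009] turn -0.0019443170457975611 F [-0.   1.3 -0. ] grip 0.751 j7 1.18
```

```bash
python3 -m jog '[[[0.1,0,0,0,0],[0.1,0,0,0,0],[0.1,0,0,0,0],[0.1,0,0,0,0],[0.1,0,0,0,0],[0.1,0,0,0,0],[0.1,0,0,0,0]]]' 15
python3 -m jog '[[[0.1,0.38,-0.45,0,0],[0.1,0.31,-0.5,0,0],[0.1,0.22,-0.54,0,0],[0.1,0.14,-0.57,0,0],[0.1,0.05,-0.59,0,0],[0.1,-0.05,-0.59,0,0],[0.1,-0.14,-0.57,0,0],[0.1,-0.22,-0.54,0,0],[0.1,-0.31,-0.5,0,0],[0.1,-0.38,-0.45,0,0]]]' 15
python3 -m jog '[[[0.4,0,0,0,0],[0.5,0,0,0,0],[0.6,0,0,0,0],[0.6,0,0,-0.5,0],[0.6,0,0,-0.9,0],[0.6,0,0,-0.9,0],[0.3,0,0,-0.9,0],[0,0,0,0,0],[0,0,0,0,0],[0,0,0,0,0]]]' 15
python3 - <<'E'
from m import *; from mv import *
im,d,K,P=shot("wrist","w13.png")
im,d,K,P=shot("top","top5.png")
to(.52,-.34,.2)
cv2.imwrite("pics/top5c.png",cv2.resize(im[110:290,290:490,::-1],None,fx=3,fy=3,interpolation=2))
E
```

```text
time: 53.15
position: [0.5647, 0.0314, 0.0566]
tool_rot: [-0.062, -3.141, 0.0]
ft_force: [-1.1, -0.6, 0.6]
grip_width: 0.202
time: 54.4
position: [0.5572, -0.1813, 0.0568]
tool_rot: [-0.063, -3.141, -0.002]
ft_force: [-1.7, 4.6, 6.2]
grip_width: 0.201
time: 55.65
position: [0.5556, -0.1803, 0.1836]
tool_rot: [-0.062, -3.139, -0.001]
ft_force: [-0.1, 0.6, -0.9]
grip_width: 0.227
t 55.75 pos [ 0.5557 -0.1803  0.1836] yaw 177.75 shift [ 0.737 -4.025 -0.412] turn None F [-0.3  0.9  0.3] grip 0.141 j7 1.64
```

View pics/top5c.png

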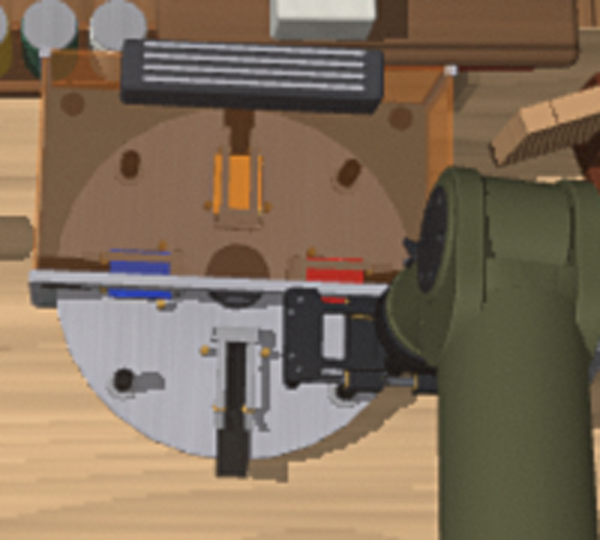

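All three panes are under the hood and the front station is empty and square, so the dial is in its click. Now the switch.

```bash
python3 - <<'E'
from m import *; from mv import *
im=cv2.imread("pics/top2.png")[:,:,::-1]
K,P=cam("top"); hsv=cv2.cvtColor(im,cv2.COLOR_RGB2HSV); H,S,V=cv2.split(hsv)
m=(((H<8)|(H>172))&(S>140)&(V>70)); m[:220]=0;m[275:]=0;m[:,:440]=0;m[:,490:]=0
v,u=np.nonzero(m); print(len(u),u.mean(),v.mean(),plane((u.mean(),v.mean()),K,P,.083))
to(.476,-.342,.18,-2.25)
E
```

```text
0 nan nan [nan nan nan]
t 55.75 pos [ 0.5557 -0.1803  0.1836] yaw 177.75 shift [ 1.833 -4.119  0.089] turn -0.00034805572067853063 F [-0.3  0.9  0.3] grip 0.141 j7 1.64<stdin>:5: RuntimeWarning: Mean of empty slice.
  ret = ret.dtype.type(ret / rcount)
```

```bash
python3 -m jog '[[[0,0.6,-0.8,0,0],[0,0.6,-0.8,0,0],[0,0.6,-0.8,0,0],[0,0.03,-0.8,0,0],[0,0,-0.8,0,0],[0,0,-0.1,0,0],[0,0,0,0,0],[0,0,0,0,0]]]' 15
python3 - <<'E'
from m import *; from mv import *
for f in("top0.png","top4.png"):
    im=cv2.imread("pics/"+f)[:,:,::-1]
    K,P=cam("top"); hsv=cv2.cvtColor(im,cv2.COLOR_RGB2HSV); H,S,V=cv2.split(hsv)
    m=(((H<8)|(H>172))&(S>140)&(V>70)); m[:220]=0;m[275:]=0;m[:,:440]=0;m[:,490:]=0
    v,u=np.nonzero(m); print(f,len(u)) 
    if len(u): print(u.mean(),v.mean(),plane((u.mean(),v.mean()),K,P,.083))
to(.476,-.342,.07,-2.25)
E
```

```text
time: 56.75
position: [0.4774, -0.3396, 0.1845]
tool_rot: [-0.058, -3.141, -0.001]
ft_force: [-0.4, 0.1, -0.6]
grip_width: 0.007
top0.png 64
465.5 246.5 [ 0.53101977 -0.3444612   0.083     ]
top4.png 64
465.5 246.5 [ 0.53101977 -0.3444612   0.083     ]
t 56.75 pos [ 0.4774 -0.3396  0.1845] yaw 177.88 shift [ 0.032 -0.062  2.862] turn 0.025196507317809848 F [-0.4  0.1 -0.6] grip 0.007 j7 1.97
```

```bash
python3 -m jog '[[[0,0.03,-0.12,0.8,0],[0,0,0,0.8,0],[0,0,0,0.8,0],[0,0,0,0.5,0],[0,0,0,0,0]]]' 15
python3 -m jog '[[[0,-0.35,0,0,0],[0,-0.35,0,0,0],[0,-0.35,0,0,0],[0,-0.35,0,0,0],[0,-0.35,0,0,0],[0,-0.35,0,0,0],[0,-0.3,0,0,0],[0,-0.2,0,0,0],[0,0,0,0,0]]]' 15
```

```text
time: 57.38
position: [0.4748, -0.345, 0.0674]
tool_rot: [-0.06, -3.139, -0.003]
ft_force: [0.4, -0.4, -0.5]
grip_width: 0.006
time: 58.5
position: [0.575, -0.3498, 0.0677]
tool_rot: [-0.062, -3.13, -0.003]
ft_force: [-11.9, 2.8, 7.1]
grip_width: 0.004
```

The 12 N reading means the lever is on its end stop. Retract and check.

```bash
python3 -m jog '[[[0,0.5,0,0,0],[0,0.8,0,0,0],[0,0,0,-0.9,0],[0,0,0,-0.9,0],[0,0,0,-0.9,0],[0,0.8,-0.8,-0.5,0],[0,0.8,-0.8,0,0],[0,0,-0.8,0,0],[0,0,-0.8,0,0],[0,0,0,0,0]]]' 15
python3 - <<'E'
from m import *; from mv import *
to(.5,-.4,.2)
a,_,_,_=shot("top","top6.png"); b,_,_,_=shot("scene","scene6.png")
c=np.hstack([cv2.resize(a[110:290,290:490],(400,360)),cv2.resize(b[230:410,140:340],(400,360))])
cv2.imwrite("pics/fin.png",c[:,:,::-1])
E
```

```text
time: 59.75
position: [0.4573, -0.4768, 0.1961]
tool_rot: [0.069, 3.141, -0.001]
ft_force: [-0.1, -0.6, -0.1]
grip_width: 0.008
t 59.75 pos [ 0.4573 -0.4768  0.1961] yaw 177.48 shift [-0.983  1.965 -0.099] turn None F [-0.1 -0.6 -0.1] grip 0.008 j7 2.12
```

View pics/fin.png

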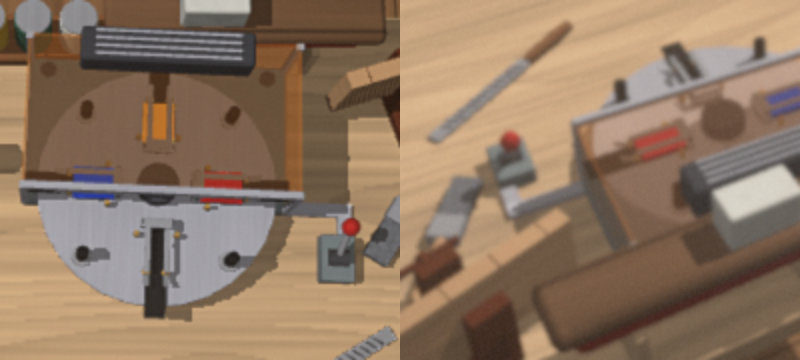

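```bash
python3 - <<'E'
from m import *
im=cv2.imread("pics/top6.png")[:,:,::-1]; K,P=cam("top"); H,S,V=cv2.split(cv2.cvtColor(im,cv2.COLOR_RGB2HSV))
m=(((H<8)|(H>172))&(S>140)&(V>70)); m[:205]=0;m[275:]=0;m[:,:440]=0;m[:,490:]=0
v,u=np.nonzero(m); print(len(u),plane((u.mean(),v.mean()),K,P,.083))
E
```

```text
62 [ 0.59785101 -0.34761468  0.083     ]
```

Ball travel is 67 mm, exactly the full 1 rad swing (2·70·sin 0.5 = 67), so the lamp is fully on. Handing in.

```bash
python3 -c "
from bench import job; print(job.close_job())"
```

```text
the job is handed in; nothing more can be done
None
```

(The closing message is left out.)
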